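# Set out the drilling kit round the large block

### The job

Set out the bench for drilling round the large wood block, which stays where it is like the tape measure: from the four things lying in a row along the front of the bench, lay the small offcut flat on top of the block, centred and lengthwise along it, and the roll of black tape flat on the middle of the offcut. Lay the sheet-clamp pin on the bench halfway between the end of the block and the tape measure, in line with the block's middle and parallel to the block's end; and lay the centre punch on the bench in front of the block (the side towards the robot and the bench's front edge), parallel to its long side, centred on it and about 50 mm clear of it. Leave the C-clamp and the bottle alone, and let go of everything.

Things in the scene. Friction and masses are not known exactly. Their poses are not given: they have to be found in the camera images.
- base_block_c (a point): the large fir block, 64 x 140 x 38 mm, lying flat on the bench (0.4 kg, loose); the point is its centre, 19 mm up. Its y axis runs along its 140 mm length, its x axis across it, level, pointing away from the robot and the bench's front edge (so its front is its -x side); z up. It stays where it is
- measure_c (a point): the yellow pocket tape measure, standing on its edge beyond one end of the large block, 40 x 76 x 62 mm high (the case itself 36 mm thick); the point is its centre, 31 mm up; y along its 76 mm length, which lies across the end of the block. It may stand at the left or at the right end of the block, its near face about 80 mm from the block's end. It stays where it is
- offcut_c (a point): the small fir offcut, 38 x 90 x 19 mm, lying flat; the point is its centre, 9.5 mm up; y along its 90 mm length, z up
- roll_c (a point): the small roll of black tape that starts in the row in front of the block (another like it farther left, beyond the hammer, is scenery), lying flat, 58 mm across and 19 mm high, (near enough) round; the point is its centre, 9.5 mm up; z is its axis
- pin_c (a point): the small sheet-clamp pin (a slim spring clamp with pale yellow body, dark cap and thin steel end), 10 x 66 x 10 mm, lying flat, does not roll; the point is its centre, 5 mm up; y along its 66 mm length, towards the thin end; the barrel to grasp, 10 mm wide, reaches from y = -33 mm to +11 mm
- punch_c (a point): the plain steel centre punch, 13 x 114 x 13 mm, lying flat, does not roll; the point is its centre, 6.5 mm up; y along its 114 mm length
- clamp: bystander: a blue C-clamp lying flat on the bench to the right of the work, 135 x 92 x 16 mm; origin at the centre of its underside
- dropper: bystander: a small dark brown dropper bottle standing on the bench to the right behind the C-clamp, 33 mm across and 102 mm high; origin at the centre of its underside

How it is judged (in metres and radians):
At the end, for the whole second after the job is handed in: Offcut centred on the block within 12 to 15 mm and 10 degrees, roll flat on it within 13 mm; pin midway between block and measure within 14 mm, 20 mm of line, 14 degrees; punch 50 mm (within 15) in front, centred within 15 mm, 10 degrees; block, measure, C-clamp, bottle unmoved; all at rest (x of offcut_c in the frame of base_block between -0.012 and 0.012 m and y of offcut_c in the frame of base_block between -0.015 and 0.015 m and z of offcut_c in the frame of base_block between 0.042 and 0.053 m and angle between the y axis of each of offcut_c, punch_c and the y axis of base_block, either way round below 0.17 rad and horizontal distance between roll_c and offcut_c below 0.013 m and z of roll_c in the frame of base_block between 0.06 and 0.073 m and angle between roll_c's own z axis and vertical below 0.1 rad and x of pin_c in the frame of base_block between -0.02 and 0.02 m and horizontal distance between pin_c and measure_c below 0.085 m and (y of pin_c in the frame of base_block between 0.096 and 0.124 m or y of pin_c in the frame of base_block between -0.124 and -0.096 m) and angle between the y axis of pin_c and the x axis of base_block, either way round below 0.25 rad and height (world z) of pin_c below 0.012 m and x of punch_c in the frame of base_block between -0.1035 and -0.0735 m and y of punch_c in the frame of base_block between -0.015 and 0.015 m and height (world z) of punch_c below 0.014 m and distance of each of base_block_c, measure_c from where it was at the start of the episode below 0.015 m and distance of each of clamp, dropper from where it was at the start of the episode below 0.02 m and linear speed of each of offcut, roll, pin, punch below 0.02 m/s); the robot touches nothing.
It fails at once if the C-clamp is knocked away (distance of clamp from where it was at the start of the episode above 0.03 m).
It fails at once if the bottle is knocked away or over (distance of dropper from where it was at the start of the episode above 0.03 m).
It fails at once if the large block is shoved away (distance of base_block_c from where it was at the start of the episode above 0.03 m).
It fails at once if the tape measure is shoved away or tipped (distance of measure_c from where it was at the start of the episode above 0.03 m).
It also fails if it takes over 106 s, if anything falls off the work surface, if the arm or the gripper's body presses on something with over 40 N, if the wrist force passes 120 N, or if a joint passes its speed limit or range.

### The arm

A 6-joint arm with a two-finger parallel gripper is mounted at the origin on a cart in front of the work surface, level with it; the furniture and walls round the work are solid. World frame = base frame: x ahead of the robot, y to its left, z up, the work surface at z = 0. Lengths are in m, angles in degrees, forces in N, time in s.
With the tool pointing down it reaches from about 0.25 to 0.725 m from the base axis. Payload 9.7 kg.
Tool frame: the origin (TCP) lies at the very end of the fingers, on their centre line; the grasp point (between the pads) lies grasp_offset behind it (grasp_offset is the distance from the TCP to the grasp point, in m); z points along the fingers, y is the line along which they close (so a half turn about z gives the same grasp; the last joint's range is limited). The gripper opens to 85 mm and grips with 20 to 120 N. Pads are 22 mm wide; open, the fingers measure 114 mm over their backs; the gripper's body (76 mm by 85 mm) begins 54 mm behind the grasp point. The pads swing forward as they close: fully open they stand 13 mm farther back than shut.
Start: joints at [77.006, 4.979, 10.078, 95.1, 0, 90], TCP at [0.124, 0.536, 0.231] pointing down, gripper open.
Joint ranges: [-179.16, 179.16], [-48.56, 103.87], [-65.8, 70.77], [-126.05, 130.52], [-82.76, 87.17], [-180, 180]. Speed limits (degrees/s): [127.2, 127.2, 147.25, 180, 180, 180].

### API

Orientations are given as [roll, pitch, yaw] about the fixed x, y, z axes, in that order (R = Rz(yaw) Ry(pitch) Rx(roll)).
In Python, from workcell import get_obs, camera, calibration, job_done, recognise, cut_out, mark_of, grasp_offset gives the robot as it stands.
- The arm moves only by the tool servo_tool, never from a script. Its argument "moves" is a list of rows, each a list of 3 entries, a list of its own where there are three numbers: the turn, a rotation vector about the tool's x, y, z in degrees, then the shift along the tool's x, y, z in m, then the opening in per cent of the stroke, from 0 (shut) to 100 (fully open). In form: [[[ax, ay, az], [x, y, z], claw], ...]. A call has 1 to 12 rows; each row shifts and turns the commanded pose from where the row before left it, along the tool's axes as they then stand; what a row does not reach is not made up. A row lasts 1/10 s, in which the tool goes at most 50 mm and 8.59 degrees, less where a joint would pass 70% of its speed; a pose out of reach is approached as far as the arm can. A call is refused whole if a number of a shift passes 0.05 or a number of a turn 8.59, either way. A call with a gripper value outside its range is refused whole. The fingers move at their own pace and stop on an object; "force" is the grip in N (left out, the last holds). Time passes only in rows, so rows that do not move let the fingers close. It gives the time, the measured TCP pose, the force, the opening and the grip force at its end, in the units of the state.
- get_obs(): the state, without advancing time (a new reading comes with each control period).
- camera(name): name is "scene" or "top" or "wrist"; returns (picture, depth): 400x640x3 uint8, red, green, blue; 400x640 float32, m along the optical axis (not along the pixel's ray), 0 where there is no reading.
- calibration(name): a dict with "camera_matrix" (3x3 intrinsics, pixels), "R" (3x3) and "t" (3): a world point X has camera coordinates R X + t. Camera axes: x right, y down, z forward; pixel columns grow to the right and rows downward; lengths in m; the calibration is good to about 2 mm. A picture is of the moment at which its call begins: read the wrist's pose just before it. calibration takes no time and is no camera call; for the wrist camera it gives the pose at the moment of the call.
- job_done(): hands the job in; it is judged then, once.
Trained networks look in the newest picture that a camera, given by its name, has taken for a name from the list of things; names that differ only in an ending like _2 or _b are one class to them, and where a whole thing is asked for, a point or a joint stands for the part that bears it (a point fixed in the world has none). Each returns a list of dicts, best first, with "score" (0 to 1); they miss things now and then, are a little off and sometimes report something else, mostly with a low value. They report only what shows in the picture. A call takes as long as a camera call.
- recognise(name, camera): "xyz" ([x, y, z] in m, in the coordinates of the camera as it stood for that picture, good to about 4 mm: the middle of the surface that is visible of it).
- cut_out(name, camera): "mask" (400x640 bool, what is visible of it).
- mark_of(name, camera): "xyz" ([x, y, z] in m, in the coordinates of the camera as it stood for that picture, good to about 4 mm: a listed point, or the origin of a listed thing).
The state is a dict: "time": time; "q": joint angles; "qd": joint speeds; "joint_efforts": joint torques, N m; "ee_pos": TCP position; "tcp_rot": TCP orientation; "wrist_force": force on the tool from outside, world axes, zero at the start; "torque": the same for the moment, N m; "opening": finger opening in m; "grasp_force": force on a finger pad.
Only numpy, scipy, OpenCV 4.12 (cv2) and the standard library are available. Lean on these libraries where they do the work, as an engineer would, in place of code of your own. Each camera call takes 0.05 s, during which the arm holds its last target. There are 200 camera calls.

## Working session

There is one attempt and no reset: what is moved stays moved. The work goes in short steps, Python scripts to look and compute and a tool call to move; the robot and the scene stay as the last step left them, time stands still between calls to the robot, and variables do not carry over. Pictures are saved under pics/ and viewed, at most 14 in all, crops included, and the job is handed in when it is done.

Besides the shell and the picture viewer there is one more tool, called after "Request:" by a JSON object that holds its "op" and its "data", one argument or row to a line. servo_tool: Moves the arm, as the interface text tells. Its arguments: {"type":"object","properties":{"moves":{"type":"array"},"force":{"type":"number"}},"required":["moves"]}

```bash
mkdir -p pics; ls
cat > h.py <<'E'
import numpy as np, cv2
from workcell import *
def toworld(p,c):
    k=calibration(c); return np.array(k["R"]).T@(np.array(p)-np.array(k["t"]))
def cloud(mask,depth,c):
    k=calibration(c);K=np.array(k["camera_matrix"]);v,u=np.nonzero(mask&(depth>0));z=depth[v,u]
    P=np.stack([(u-K[0,2])/K[0,0]*z,(v-K[1,2])/K[1,1]*z,z],1)
    return (P-np.array(k["t"]))@np.array(k["R"])
def rect(P,zlo,zhi):
    Q=P[(P[:,2]>zlo)&(P[:,2]<zhi)]
    lo,hi=np.percentile(Q[:,:2],[1,99],0)
    r=cv2.minAreaRect((Q[:,:2]*1000).astype(np.float32)); return r,len(Q)
E
python3 - <<'E'
from h import *
o=get_obs();print(o["time"],o["ee_pos"],o["tcp_rot"],grasp_offset)
for c in ["top","scene"]:
    p,d=camera(c);cv2.imwrite(f"pics/{c}0.png",p[:,:,::-1]);np.save(f"{c}d.npy",d)
    for n in ["base_block_c","measure_c","offcut_c","roll_c","pin_c","punch_c","clamp","dropper"]:
        for r in cut_out(n,c)[:2]:
            if r["score"]<.3: continue
            P=cloud(r["mask"],d,c); 
            print(c,n,round(r["score"],2),"med",np.round(np.median(P,0),3),"z99",round(np.percentile(P[:,2],95),3),np.round(cv2.minAreaRect((P[:,:2]*1000).astype(np.float32)),0).tolist() if 0 else [np.round(x,1) for x in cv2.minAreaRect((P[:,:2]*1000).astype(np.float32))])
        for r in mark_of(n,c)[:2]:
            if r["score"]>.3: print("   mark",round(r["score"],2),np.round(toworld(r["xyz"],c),3))
E
```

```text
pics
0.0 [0.12361656 0.53567861 0.23056941] [-1.79921202e+02  3.55828924e-04  1.67004035e+02] 0.0187
top base_block_c 0.68 med [0.623 0.277 0.039] z99 0.041 [array([629.1, 282. ]), array([150.8,  70.3]), np.float64(62.8)]
top base_block_c 0.47 med [0.556 0.387 0.019] z99 0.021 [array([556.7, 388.7]), array([57.2, 54.2]), np.float64(63.4)]
   mark 0.73 [0.622 0.276 0.015]
top measure_c 0.58 med [0.54  0.136 0.057] z99 0.063 [array([544.6, 132.4]), array([43.3, 78.3]), np.float64(66.1)]
   mark 0.77 [0.545 0.13  0.038]
top offcut_c 0.87 med [0.419 0.126 0.02 ] z99 0.023 [array([419.6, 124.5]), array([40.6, 89.2]), np.float64(72.0)]
   mark 0.58 [0.421 0.129 0.011]
top roll_c 0.87 med [0.556 0.391 0.018] z99 0.021 [array([556.7, 391.9]), array([62.4, 60. ]), np.float64(44.5)]
   mark 0.97 [0.556 0.39  0.018]
top punch_c 0.58 med [0.468 0.231 0.013] z99 0.016 [array([470. , 223.8]), array([ 12. , 103.7]), np.float64(18.5)]
   mark 0.82 [0.475 0.22  0.01 ]
top clamp 0.63 med [ 0.531 -0.025  0.015] z99 0.019 [array([540. , -28.3]), array([ 80.5, 140.5]), np.float64(88.0)]
   mark 0.6 [ 0.5
[... 673 characters left out ...]
.3, 63.7]), np.float64(38.5)]
   mark 0.91 [0.558 0.392 0.009]
scene pin_c 0.64 med [0.527 0.31  0.008] z99 0.011 [array([526., 315.]), array([18.3, 47.1]), np.float64(89.0)]
   mark 0.43 [0.515 0.314 0.007]
scene punch_c 0.57 med [0.468 0.231 0.011] z99 0.015 [array([474. , 225.9]), array([ 18.7, 105.3]), np.float64(18.6)]
   mark 0.71 [0.472 0.219 0.004]
scene clamp 0.89 med [ 0.521 -0.029  0.015] z99 0.018 [array([512.6, -25.4]), array([140. ,  82.8]), np.float64(2.6)]
   mark 0.69 [ 0.541 -0.037 -0.001]
scene dropper 0.83 med [ 0.661 -0.015  0.055] z99 0.097 [array([690.2,   5.4]), array([88.4, 36.4]), np.float64(37.6)]
   mark 0.97 [ 0.672 -0.006 -0.001]
   mark 0.31 [0.423 0.129 0.01 ]
```

View pics/top0.png

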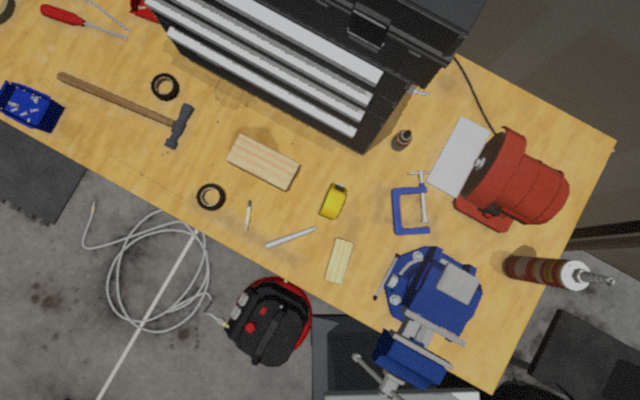

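View pics/scene0.png

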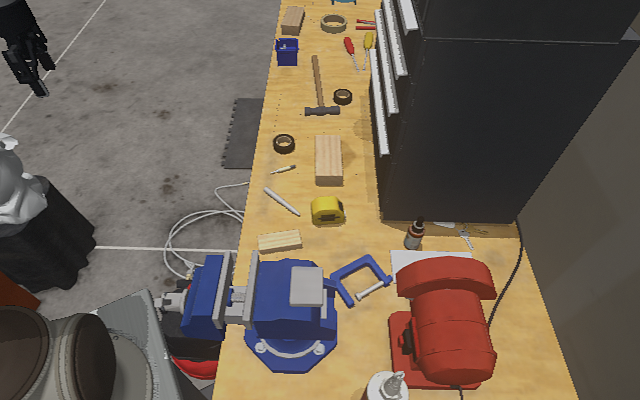

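The top view shows the block at (262,162), with the roll (211,196), pin (249,215), punch (290,237) and offcut (340,260) in the row and the measure at (333,202). The scene view agrees. The punch target overlaps the pin's start and the roll's start, so the order is offcut, roll, pin, punch. First I'll move above the row for a close look.

Request:
{"op": "servo_tool", "data": {
  "moves": [
    [[0,0,0],[-0.039,-0.021,-0.01],100],
    [[0,0,0],[-0.039,-0.021,-0.01],100],
    [[0,0,0],[-0.039,-0.021,-0.01],100],
    [[0,0,0],[-0.039,-0.021,-0.01],100],
    [[0,0,0],[-0.039,-0.021,-0.01],100],
    [[0,0,0],[-0.039,-0.021,-0.01],100],
    [[0,0,0],[-0.039,-0.021,-0.01],100],
    [[0,0,0],[-0.039,-0.021,-0.01],100],
    [[0,0,0],[-0.039,-0.021,0],100],
    [[0,0,0],[-0.039,-0.021,0],100],
    [[0,0,0],[0,0,0],100]
  ]
}}

```text
time: 2.8
ee_pos: [0.4594, 0.2405, 0.3105]
tcp_rot: [-179.9, 0.0, 166.7]
wrist_force: [-0.4, 1.0, -0.8]
opening: 0.0853
grasp_force: 0.0
```

```bash
cat >> h.py <<'E'
def go(x,y,z,yaw):
    """tool-frame move: turn az (about tool z) first, then shift in the turned frame; also shift in the present frame"""
    from scipy.spatial.transform import Rotation as R
    o=get_obs();Rt=R.from_euler("xyz",o["tcp_rot"],degrees=True);d=np.array([x,y,z])-o["ee_pos"]
    az=-((yaw-o["tcp_rot"][2]+180)%360-180)
    Rn=R.from_euler("xyz",[180,0,yaw],degrees=True)
    print("t",round(o["time"],2),"ee",np.round(o["ee_pos"],4),"rot",np.round(o["tcp_rot"],1),"turn z",round(az,1),"shift after turn",np.round(Rn.inv().apply(d),4),"q6",round(o["q"][5],1))
E
python3 - <<'E'
from h import *
o=get_obs();print(o["time"],o["ee_pos"],o["tcp_rot"],np.round(o["q"],1))
c="wrist";p,d=camera(c);cv2.imwrite("pics/w1.png",p[:,:,::-1])
k=calibration(c);print(np.round(-np.array(k["R"]).T@k["t"],3))
P=cloud(np.ones(d.shape,bool),d,c);W=np.zeros(d.shape+(3,));W[d>0]=P;np.save("w1.npy",W)
for n in ["base_block_c","measure_c","offcut_c","roll_c","pin_c","punch_c"]:
    for r in cut_out(n,c)[:2]:
        if r["score"]<.3: continue
        P=cloud(r["mask"],d,c);top=np.percentile(P[:,2],90);Q=P[P[:,2]>top-.006]
        print(n,round(r["score"],2),"z",round(top,4),[np.round(x,1) for x in cv2.minAreaRect((Q[:,:2]*1000).astype(np.float32))],"mean",np.round(Q.mean(0),4))
E
```

```text
2.8 [0.45940451 0.24047372 0.31054921] [-1.79935281e+02  9.33603793e-03  1.66733783e+02] [ 2.77e+01  3.30e+00  1.73e+01  1.04e+02 -1.00e-01  4.09e+01]
[0.394 0.256 0.453]
base_block_c 0.9 z 0.0399 [array([624.1, 280.4]), array([138.3,  63.9]), np.float64(62.0)] mean [0.6214 0.2777 0.0389]
measure_c 0.85 z 0.0619 [array([538.1, 138.6]), array([35.1, 47.1]), np.float64(66.6)] mean [0.5369 0.14   0.0604]
offcut_c 0.62 z 0.0207 [array([419.7, 129.1]), array([38.3, 89.5]), np.float64(73.7)] mean [0.4186 0.13   0.0196]
roll_c 0.74 z 0.0208 [array([553.6, 393.2]), array([56.1, 54.5]), np.float64(33.0)] mean [0.5531 0.3929 0.0197]
pin_c 0.76 z 0.0116 [array([516.8, 316.5]), array([ 9.2, 60.5]), np.float64(83.7)] mean [0.5197 0.3158 0.0099]
punch_c 0.56 z 0.0144 [array([470.4, 226.3]), array([ 12.5, 111.2]), np.float64(19.8)] mean [0.4681 0.2309 0.0125]
```

View pics/w1.png

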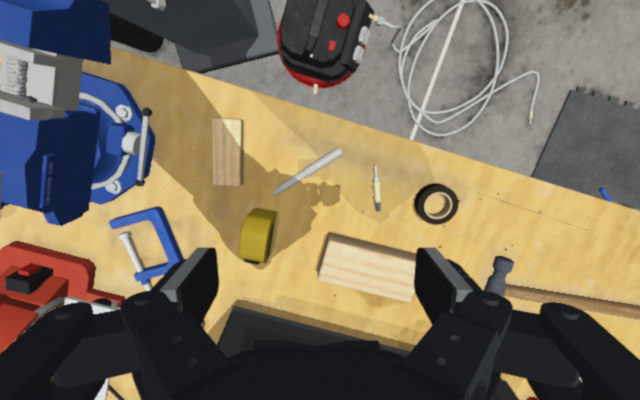

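The wrist view shows the offcut (227,150), punch (308,172), pin (377,188; thin end up, towards the robot), roll (437,203), block (368,267) and measure (258,235). Sizes agree with the specification. Next I'll check the clearance to the vise and toolbox, and work out the first move.

Run:
```python
from h import *
W=np.load("w1.npy");m=(W[:,:,2]>.05);m[250:, 170:480]=False
P=W[m].reshape(-1,3);v=P[(P[:,0]<.55)&(P[:,1]<.11)];
dd=np.hypot(v[:,0]-.42,v[:,1]-.129);i=dd.argmin();print("nearest tall to offcut",dd[i],v[i],"max z within .2",v[dd<.2][:,2].max() if (dd<.2).any() else 0)
d=np.load("topd.npy");P=cloud(np.ones(d.shape,bool),d,"top");P=P[P[:,2]>.06]
a=np.radians(62);b=np.array([.624,.279]);q=P[:,:2]-b;bx=q@[np.sin(a),-np.cos(a)];by=q@[np.cos(a),np.sin(a)]
s=(abs(by)<.12)&(bx>-.05);print("toolbox bx",np.sort(bx[s])[:200:40], "z",P[s][np.argsort(bx[s])[:200:40],2])
go(.420,.129,.10,163.7)
```

```text
nearest tall to offcut 0.09285355753243299 [0.35470305 0.06298416 0.05191802] max z within .2 0.18127917057002524
toolbox bx [0.09200968 0.09333673 0.09355462 0.09376794 0.09395655] z [0.2775033  0.42713773 0.27667006 0.42749571 0.35891476]
t 3.15 ee [0.4557 0.2445 0.3115] rot [180.    0.  167.1] turn z 3.4 shift after turn [ 0.0019 -0.1208  0.2115] q6 41.1
```

Request:
{"op": "servo_tool", "data": {
  "moves": [
    [[0,0,3.4],[0,-0.03,0],100],
    [[0,0,0],[0,-0.03,0.03],100],
    [[0,0,0],[0,-0.03,0.045],100],
    [[0,0,0],[0,-0.02,0.045],100],
    [[0,0,0],[0,-0.011,0.045],100],
    [[0,0,0],[0.002,0,0.045],100],
    [[0,0,0],[0,0,0.035],100],
    [[0,0,0],[0,0,0],100]
  ]
}}

```text
time: 3.95
ee_pos: [0.4196, 0.1295, 0.0656]
tcp_rot: [-179.8, -0.3, 163.7]
wrist_force: [-0.4, -0.2, -0.1]
opening: 0.0857
grasp_force: 0.0
```

Run:
```python
from h import *
go(.420,.129,.001,163.7)
```

```text
t 3.95 ee [0.4196 0.1295 0.0656] rot [-179.8   -0.3  163.7] turn z -0.0 shift after turn [-0.0005 -0.0004  0.0646] q6 33.5
```

Request:
{"op": "servo_tool", "data": {
  "moves": [
    [[0,0,0],[0,0,0.03],100],
    [[0,0,0],[0,0,0.02],80],
    [[0,0,0],[0,0,0.014],60],
    [[0,0,0],[0,0,0],40],
    [[0,0,0],[0,0,0],20],
    [[0,0,0],[0,0,0],20],
    [[0,0,0],[0,0,0],20],
    [[0,0,0],[0,0,0],20],
    [[0,0,0],[0,0,0],20]
  ],
  "force": 40
}}

```text
time: 4.85
ee_pos: [0.4233, 0.13, 0.0066]
tcp_rot: [179.9, 0.1, 163.6]
wrist_force: [-0.2, -0.4, 6.9]
opening: 0.0369
grasp_force: 41.2
```

Request:
{"op": "servo_tool", "data": {
  "moves": [
    [[0,0,0],[0,0,-0.03],20],
    [[0,0,0],[0,0,-0.04],20],
    [[0,0,-7.8],[0,0,-0.03],20],
    [[0,0,-7.8],[0,0,-0.02],20],
    [[0,0,-7.8],[0,0,0],20],
    [[0,0,-7.8],[0,0,0],20],
    [[0,0,-7.8],[0,0,0],20],
    [[0,0,-7.8],[0,0,0],20],
    [[0,0,-7.8],[0,0,0],20],
    [[0,0,-7.8],[0,0,0],20],
    [[0,0,-7.8],[0,0,0],20],
    [[0,0,-7.8],[0,0,0],20]
  ]
}}

```text
time: 6.05
ee_pos: [0.4227, 0.1297, 0.1256]
tcp_rot: [180.0, -0.0, -118.1]
wrist_force: [0.6, 0.4, -0.5]
opening: 0.037
grasp_force: 40.5
```

Run:
```python
from h import *
go(.6255,.2815,.09,-118)
```

```text
t 6.05 ee [0.4227 0.1297 0.1256] rot [ 180.    -0.  -118.1] turn z -0.1 shift after turn [-0.2292 -0.1078  0.0356] q6 -44.9
```

Request:
{"op": "servo_tool", "data": {
  "moves": [
    [[0,0,0],[-0.035,-0.016,0],20],
    [[0,0,0],[-0.04,-0.019,0],20],
    [[0,0,0],[-0.04,-0.019,0],20],
    [[0,0,0],[-0.04,-0.019,0],20],
    [[0,0,0],[-0.04,-0.019,0],20],
    [[0,0,0],[-0.034,-0.016,0],20],
    [[0,0,0],[0,0,0],20],
    [[0,0,0],[0,0,0],20]
  ]
}}

```text
time: 6.85
ee_pos: [0.6266, 0.28, 0.124]
tcp_rot: [179.9, -0.1, -118.4]
wrist_force: [-0.4, -0.1, -0.5]
opening: 0.0368
grasp_force: 40.5
```

Run:
```python
from h import *
go(.6255,.2815,.047,-118)
c="wrist";p,d=camera(c);cv2.imwrite("pics/w2.png",p[:,:,::-1])
p,d2=camera("scene");cv2.imwrite("pics/s2.png",p[:,:,::-1])
for n in ["base_block_c","offcut_c"]:
  for cc,D in (("wrist",d),("scene",d2)):
    for r in cut_out(n,cc)[:1]:
        P=cloud(r["mask"],D,cc);top=np.percentile(P[:,2],90);Q=P[P[:,2]>top-.006]
        print(n,cc,round(r["score"],2),"z",round(top,4),[np.round(x,1) for x in cv2.minAreaRect((Q[:,:2]*1000).astype(np.float32))])
```

```text
t 6.85 ee [0.6266 0.28   0.124 ] rot [ 1.799e+02 -1.000e-01 -1.184e+02] turn z -0.4 shift after turn [-0.0008  0.0017  0.077 ] q6 -37.5
base_block_c wrist 0.73 z 0.0412 [array([604.3, 234.9]), array([42.8, 64.7]), np.float64(63.4)]
base_block_c scene 0.74 z 0.0394 [array([625.9, 274.6]), array([137.7,  62.6]), np.float64(61.5)]
offcut_c wrist 0.84 z 0.14 [array([625.2, 277. ]), array([85.4, 38.1]), np.float64(61.7)]
offcut_c scene 0.77 z 0.1385 [array([626.1, 278.4]), array([92.4, 35.8]), np.float64(60.9)]
```

View pics/w2.png

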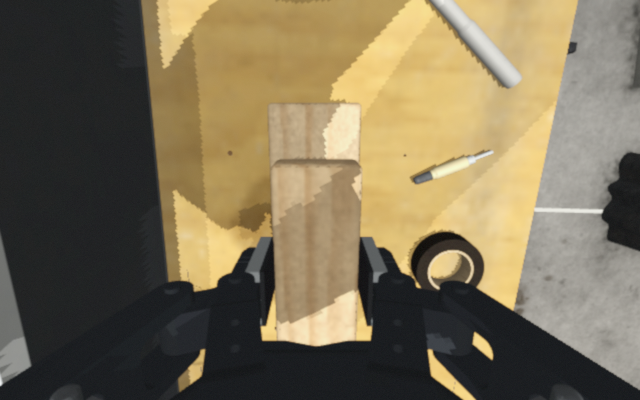

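The wrist view shows the offcut already over the block: its near end is at (315,160) and the block's near end at (313,103), with the long edges aligned. I'll lower straight down.

Request:
{"op": "servo_tool", "data": {
  "moves": [
    [[0,0,0],[0,0,0.03],20],
    [[0,0,0],[0,0,0.025],20],
    [[0,0,0],[0,0,0.012],20],
    [[0,0,0],[0,0,0.006],20],
    [[0,0,0],[0,0,0.002],20],
    [[0,0,0],[0,0,0],20]
  ]
}}

```text
time: 7.75
ee_pos: [0.627, 0.28, 0.0518]
tcp_rot: [-180.0, 0.1, -118.4]
wrist_force: [-0.3, -0.2, -1.3]
opening: 0.0369
grasp_force: 40.5
```

Request:
{"op": "servo_tool", "data": {
  "moves": [
    [[0,0,0],[0,0,0.003],20],
    [[0,0,0],[0,0,0.002],20],
    [[0,0,0],[0,0,0],20]
  ]
}}

```text
time: 8.05
ee_pos: [0.6267, 0.2799, 0.0457]
tcp_rot: [-180.0, 0.0, -118.4]
wrist_force: [0.2, 0.4, -0.6]
opening: 0.0367
grasp_force: 40.5
```

Request:
{"op": "servo_tool", "data": {
  "moves": [
    [[0,0,0],[0,0,0.0015],20],
    [[0,0,0],[0,0,0],20],
    [[0,0,0],[0,0,0],46],
    [[0,0,0],[0,0,0],52],
    [[0,0,0],[0,0,0],60],
    [[0,0,0],[0,0,0],75],
    [[0,0,0],[0,0,0],75]
  ]
}}

```text
time: 8.75
ee_pos: [0.6266, 0.2799, 0.0441]
tcp_rot: [180.0, -0.0, -118.4]
wrist_force: [-0.2, 0.2, 0.5]
opening: 0.0639
grasp_force: 0.0
```

Request:
{"op": "servo_tool", "data": {
  "moves": [
    [[0,0,0],[0,0,-0.03],75],
    [[0,0,0],[0,0,-0.04],100],
    [[0,0,0],[-0.01,0.016,-0.02],100],
    [[0,0,0],[-0.018,0.033,0],100],
    [[0,0,0],[-0.018,0.033,0],100],
    [[0,0,0],[-0.018,0.033,0],100],
    [[0,0,0],[0,0,0],100],
    [[0,0,0],[0,0,0],100]
  ]
}}

```text
time: 9.55
ee_pos: [0.5555, 0.3915, 0.1342]
tcp_rot: [-180.0, -0.0, -118.3]
wrist_force: [-0.2, 0.0, 1.1]
opening: 0.0852
grasp_force: 0.0
```

Run:
```python
from h import *
go(.555,.392,.002,-118)
c="wrist";p,d=camera(c);cv2.imwrite("pics/w3.png",p[:,:,::-1])
go(.555,.392,.002,-118)
for n in ["base_block_c","offcut_c","roll_c"]:
    for r in cut_out(n,c)[:2]:
        P=cloud(r["mask"],d,c);top=np.percentile(P[:,2],90);Q=P[P[:,2]>top-.006]
        print(n,c,round(r["score"],2),"z",round(top,4),[np.round(x,1) for x in cv2.minAreaRect((Q[:,:2]*1000).astype(np.float32))])
```

```text
t 9.55 ee [0.5555 0.3915 0.1342] rot [-180.    -0.  -118.3] turn z -0.3 shift after turn [-0.0002  0.0007  0.1322] q6 -26.5
t 9.6 ee [0.556  0.3907 0.1341] rot [-180.    -0.  -118.4] turn z -0.4 shift after turn [-0.0006  0.0015  0.1321] q6 -26.5
base_block_c wrist 0.91 z 0.0389 [array([628.1, 277.2]), array([139.3,  65.1]), np.float64(61.7)]
offcut_c wrist 0.77 z 0.058 [array([627.9, 278.8]), array([90.1, 38.7]), np.float64(61.4)]
roll_c wrist 0.85 z 0.0193 [array([559.6, 387.3]), array([56. , 55.9]), np.float64(37.9)]
```

View pics/w3.png

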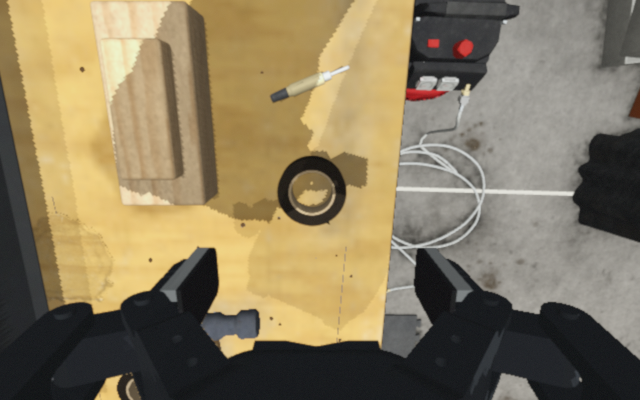

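The wrist view shows the offcut lying flat and squarely on the block (140,110), and the roll at (312,190) between the fingers. I'll descend and grip.

Request:
{"op": "servo_tool", "data": {
  "moves": [
    [[0,0,0],[0.001,-0.003,0.03],100],
    [[0,0,0],[0,0,0.04],100],
    [[0,0,0],[0,0,0.03],100],
    [[0,0,0],[0,0,0.02],100],
    [[0,0,0],[0,0,0.011],100],
    [[0,0,0],[0,0,0.001],80],
    [[0,0,0],[0,0,0],70],
    [[0,0,0],[0,0,0],50],
    [[0,0,0],[0,0,0],45],
    [[0,0,0],[0,0,0],45],
    [[0,0,0],[0,0,0],45]
  ],
  "force": 30
}}

```text
time: 10.85
ee_pos: [0.559, 0.389, 0.0039]
tcp_rot: [-179.9, 0.1, -118.4]
wrist_force: [0.8, -1.3, 6.8]
opening: 0.0549
grasp_force: 32.3
```

Request:
{"op": "servo_tool", "data": {
  "moves": [
    [[0,0,0],[0,0,-0.03],45],
    [[0,0,0],[0,0,-0.045],45],
    [[0,0,0],[0,0,-0.045],45],
    [[0,0,0],[0.016,-0.0275,0],45],
    [[0,0,0],[0.016,-0.028,0],45],
    [[0,0,0],[0.016,-0.028,0],45],
    [[0,0,0],[0.016,-0.028,0],45],
    [[0,0,0],[0,0,0],45],
    [[0,0,0],[0,0,0],45]
  ]
}}

```text
time: 11.75
ee_pos: [0.626, 0.2787, 0.1222]
tcp_rot: [180.0, 0.0, -118.5]
wrist_force: [-0.2, -0.2, 0.4]
opening: 0.0546
grasp_force: 32.2
```

Run:
```python
from h import *
c="wrist";p,d=camera(c);cv2.imwrite("pics/w4.png",p[:,:,::-1])
p,d2=camera("scene");cv2.imwrite("pics/s4.png",p[:,:,::-1])
go(.6265,.2795,.0615,-118.4)
for n in ["base_block_c","offcut_c","roll_c"]:
  for cc,D in (("wrist",d),("scene",d2)):
    for r in cut_out(n,cc)[:1]:
        P=cloud(r["mask"],D,cc);top=np.percentile(P[:,2],90);Q=P[P[:,2]>top-.006]
        print(n,cc,round(r["score"],2),"z",round(top,4),[np.round(x,1) for x in cv2.minAreaRect((Q[:,:2]*1000).astype(np.float32))])
```

```text
t 11.85 ee [0.6254 0.2799 0.1223] rot [ 180.     0.  -118.4] turn z 0.0 shift after turn [-0.0001 -0.0012  0.0608] q6 -37.5
base_block_c wrist 0.67 z 0.039 [array([625.1, 276.5]), array([132.,  64.]), np.float64(62.0)]
base_block_c scene 0.59 z 0.0395 [array([627. , 276.9]), array([140.4,  62.5]), np.float64(61.5)]
offcut_c wrist 0.7 z 0.058 [array([626.2, 281. ]), array([89.3, 37.9]), np.float64(62.1)]
offcut_c scene 0.57 z 0.0582 [array([625.3, 276.2]), array([84.9, 36.7]), np.float64(61.0)]
roll_c wrist 0.84 z 0.1374 [array([625.6, 279.9]), array([57.5, 54.8]), np.float64(61.6)]
roll_c scene 0.6 z 0.1375 [array([623.8, 278.5]), array([57.8, 49.5]), np.float64(61.2)]
```

View pics/w4.png

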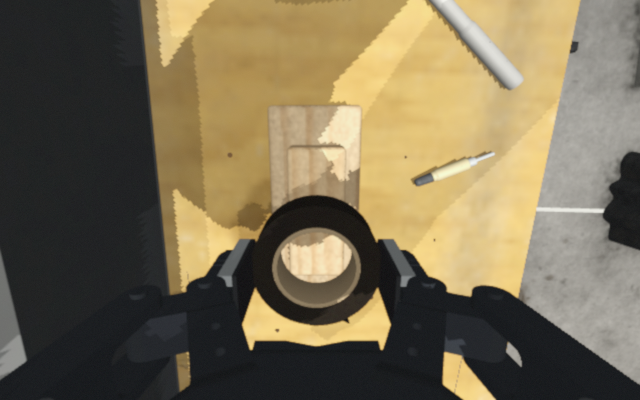

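The wrist view shows the roll (317,260) centred over the offcut. Lowering now.

Request:
{"op": "servo_tool", "data": {
  "moves": [
    [[0,0,0],[0,0,0.025],45],
    [[0,0,0],[0,0,0.02],45],
    [[0,0,0],[0,0,0.008],45],
    [[0,0,0],[0,0,0.004],45],
    [[0,0,0],[0,0,0.0025],45],
    [[0,0,0],[0,0,0],45],
    [[0,0,0],[0,0,0],45]
  ]
}}

```text
time: 12.85
ee_pos: [0.6261, 0.2794, 0.0637]
tcp_rot: [-180.0, 0.1, -118.4]
wrist_force: [0.1, 0.5, -0.1]
opening: 0.0546
grasp_force: 32.2
```

Request:
{"op": "servo_tool", "data": {
  "moves": [
    [[0,0,0],[0,0,0.0015],45],
    [[0,0,0],[0,0,0.001],45],
    [[0,0,0],[0,0,0],45],
    [[0,0,0],[0,0,0],66],
    [[0,0,0],[0,0,0],72],
    [[0,0,0],[0,0,0],80],
    [[0,0,0],[0,0,0],90]
  ]
}}

```text
time: 13.55
ee_pos: [0.6257, 0.2792, 0.06]
tcp_rot: [180.0, -0.0, -118.4]
wrist_force: [0.4, -0.2, 0.0]
opening: 0.0766
grasp_force: 0.0
```

Request:
{"op": "servo_tool", "data": {
  "moves": [
    [[0,0,0],[0,0,-0.03],100],
    [[0,0,0],[0,0,-0.045],100],
    [[0,0,8.5],[0,0,0],100],
    [[0,0,8.5],[0,0,0],100],
    [[0,0,8.5],[0,0,0],100],
    [[0,0,8.5],[0,0,0],100],
    [[0,0,8.5],[0,0,0],100],
    [[0,0,8.5],[0,0,0],100],
    [[0,0,8.5],[0,0,0],100],
    [[0,0,8.5],[0,0,0],100],
    [[0,0,0],[0.035,0.008,0],70],
    [[0,0,0],[0.035,0.008,0],60]
  ]
}}

```text
time: 14.75
ee_pos: [0.5575, 0.3027, 0.1343]
tcp_rot: [-180.0, -0.0, 173.5]
wrist_force: [-0.5, 0.4, -0.4]
opening: 0.0593
grasp_force: 0.0
```

Request:
{"op": "servo_tool", "data": {
  "moves": [
    [[0,0,0],[0.033,0.008,0],60],
    [[0,0,0],[0,0,0],60],
    [[0,0,0],[0,0,0],60]
  ]
}}

```text
time: 15.05
ee_pos: [0.5258, 0.3149, 0.1356]
tcp_rot: [180.0, 0.0, 173.7]
wrist_force: [0.3, -0.6, -0.4]
opening: 0.0512
grasp_force: 0.0
```

Run:
```python
from h import *
go(.526,.3155,.002,173.7)
c="wrist";p,d=camera(c);cv2.imwrite("pics/w5.png",p[:,:,::-1])
for n in ["base_block_c","offcut_c","roll_c","pin_c","measure_c"]:
    for r in cut_out(n,c)[:2]:
        P=cloud(r["mask"],d,c);top=np.percentile(P[:,2],90);Q=P[P[:,2]>top-(.02 if n=="pin_c" else .006)]
        print(n,c,round(r["score"],2),"z",round(top,4),[np.round(x,1) for x in cv2.minAreaRect((Q[:,:2]*1000).astype(np.float32))])
```

```text
t 15.05 ee [0.5258 0.3149 0.1356] rot [180.    0.  173.7] turn z -0.0 shift after turn [-1.000e-04  6.000e-04  1.336e-01] q6 37.3
base_block_c wrist 0.66 z 0.0384 [array([621.8, 300.5]), array([104.1,  32.6]), np.float64(61.2)]
offcut_c wrist 0.6 z 0.0573 [array([582.3, 281.6]), array([125.4,  74.3]), np.float64(7.3)]
offcut_c wrist 0.23 z 0.0096 [array([520.6, 311.5]), array([ 9.4, 63.7]), np.float64(83.2)]
roll_c wrist 0.68 z 0.0603 [array([541. , 134.8]), array([35.4, 48.5]), np.float64(67.0)]
roll_c wrist 0.64 z 0.0754 [array([566.9, 284.9]), array([ 55.4, 120.7]), np.float64(86.0)]
measure_c wrist 0.73 z 0.0602 [array([540.8, 134.8]), array([35.5, 48.5]), np.float64(67.0)]
```

View pics/w5.png

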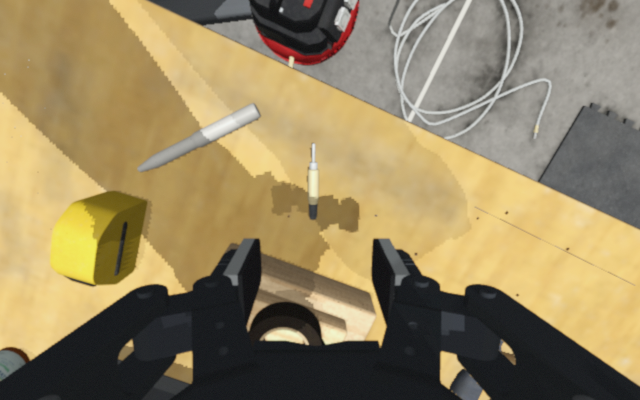

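The wrist view shows the pin at (313,180), thin end up, and the punch at (200,137). The pin is near the finger centre line. Descending and gripping its barrel.

Request:
{"op": "servo_tool", "data": {
  "moves": [
    [[0,0,0],[-0.002,-0.002,0.03],50],
    [[0,0,0],[0,0,0.04],50],
    [[0,0,0],[0,0,0.03],50],
    [[0,0,0],[0,0,0.02],50],
    [[0,0,0],[0,0,0.01],50],
    [[0,0,0],[0,0,0.002],50],
    [[0,0,0],[0,0,0],40]
  ]
}}

```text
time: 16.05
ee_pos: [0.5283, 0.3125, 0.0039]
tcp_rot: [180.0, 0.0, 173.6]
wrist_force: [-0.2, -0.7, -0.5]
opening: 0.0344
grasp_force: 0.0
```

Request:
{"op": "servo_tool", "data": {
  "moves": [
    [[0,0,0],[0,0,0],25],
    [[0,0,0],[0,0,0],15],
    [[0,0,0],[0,0,0],5],
    [[0,0,0],[0,0,0],0],
    [[0,0,0],[0,0,0],0],
    [[0,0,0],[0,0,0],0]
  ],
  "force": 30
}}

```text
time: 16.65
ee_pos: [0.5284, 0.3127, 0.0043]
tcp_rot: [179.9, 0.1, 173.6]
wrist_force: [0.1, -0.7, 5.5]
opening: 0.0079
grasp_force: 31.0
```

Request:
{"op": "servo_tool", "data": {
  "moves": [
    [[0,0,0],[0,0,-0.03],0],
    [[0,0,0],[0,0,-0.045],0],
    [[0,0,7.2],[0,0,-0.045],0],
    [[0,0,7.2],[0,0,-0.016],0],
    [[0,0,7.2],[0,0,0],0],
    [[0,0,0],[-0.027,-0.023,0],0],
    [[0,0,0],[-0.028,-0.024,0],0],
    [[0,0,0],[-0.028,-0.024,0],0],
    [[0,0,0],[-0.028,-0.024,0],0],
    [[0,0,0],[0,0,0],0],
    [[0,0,0],[0,0,0],0]
  ]
}}

```text
time: 17.75
ee_pos: [0.5813, 0.1756, 0.139]
tcp_rot: [-180.0, -0.0, 151.9]
wrist_force: [0.2, 0.4, -1.2]
opening: 0.0082
grasp_force: 30.2
```

Run:
```python
from h import *
go(.582,.177,.005,152)
c="wrist";p,d=camera(c);cv2.imwrite("pics/w6.png",p[:,:,::-1])
p,d2=camera("scene");cv2.imwrite("pics/s6.png",cv2.resize(p[120:280,220:480,::-1],None,fx=3,fy=3))
go(.582,.177,.005,152)
for n in ["base_block_c","pin_c","measure_c","roll_c"]:
  for cc,D in (("wrist",d),("scene",d2)):
    for r in cut_out(n,cc)[:1]:
        P=cloud(r["mask"],D,cc);top=np.percentile(P[:,2],90);Q=P[P[:,2]>top-(.02 if n=="pin_c" else .006)]
        print(n,cc,round(r["score"],2),"z",round(top,4),[np.round(x,1) for x in cv2.minAreaRect((Q[:,:2]*1000).astype(np.float32))])
```

```text
t 17.75 ee [0.5813 0.1756 0.139 ] rot [-180.    -0.   151.9] turn z -0.1 shift after turn [1.00e-04 1.50e-03 1.34e-01] q6 44.9
t 17.85 ee [0.581  0.177  0.1391] rot [180.  -0. 152.] turn z 0.0 shift after turn [-0.0009  0.0005  0.1341] q6 44.9
base_block_c wrist 0.61 z 0.0392 [array([626.1, 279.8]), array([140.4,  63.4]), np.float64(62.2)]
base_block_c scene 0.92 z 0.0391 [array([617. , 258.6]), array([181.7,  62.4]), np.float64(61.5)]
pin_c wrist 0.69 z 0.1448 [array([572.5, 180.6]), array([ 9.3, 65.8]), np.float64(61.2)]
pin_c scene 0.19 z 0.0764 [array([613.6, 282.7]), array([57.1, 29.9]), np.float64(62.8)]
measure_c wrist 0.7 z 0.0613 [array([540.5, 136.1]), array([35.3, 48.1]), np.float64(66.8)]
roll_c wrist 0.8 z 0.0764 [array([625.3, 280.2]), array([57.1, 56.1]), np.float64(41.7)]
roll_c scene 0.68 z 0.0762 [array([613.7, 283.2]), array([56.2, 29.6]), np.float64(63.1)]
```

View pics/w6.png

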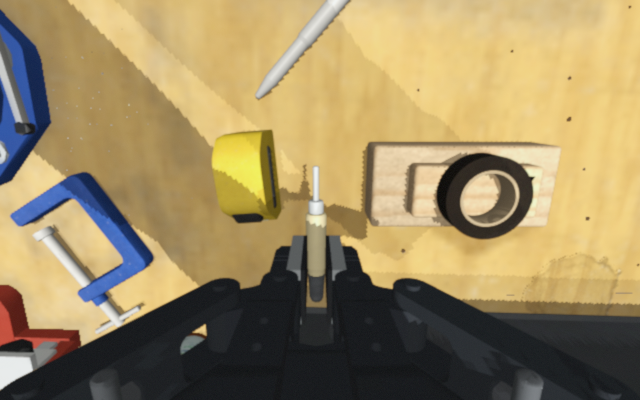

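View pics/s6.png

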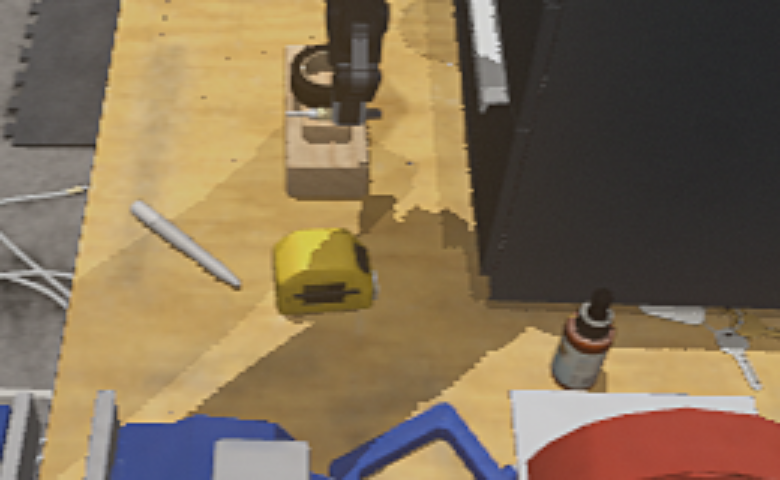

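The wrist view shows the pin (316,230) parallel to the block's end (370,185), midway between it and the measure (275,175). I'll shift 2 mm towards the block and lower, watching the force.

Request:
{"op": "servo_tool", "data": {
  "moves": [
    [[0,0,0],[0,0.002,0.03],0],
    [[0,0,0],[0,0,0.04],0],
    [[0,0,0],[0,0,0.02],0],
    [[0,0,0],[0,0,0.015],0],
    [[0,0,0],[0,0,0],0],
    [[0,0,0],[0,0,0],0]
  ]
}}

```text
time: 18.85
ee_pos: [0.5826, 0.1783, 0.0351]
tcp_rot: [180.0, 0.0, 152.0]
wrist_force: [0.9, 0.8, 0.1]
opening: 0.0082
grasp_force: 30.2
```

Request:
{"op": "servo_tool", "data": {
  "moves": [
    [[0,0,0],[0,0,0.01],0],
    [[0,0,0],[0,0,0.01],0],
    [[0,0,0],[0,0,0.006],0],
    [[0,0,0],[0,0,0],0]
  ]
}}

```text
time: 19.25
ee_pos: [0.5816, 0.178, 0.007]
tcp_rot: [-179.9, -0.1, 152.0]
wrist_force: [0.0, -0.2, -0.3]
opening: 0.0084
grasp_force: 30.2
```

Request:
{"op": "servo_tool", "data": {
  "moves": [
    [[0,0,0],[0,0,0.002],0],
    [[0,0,0],[0,0,0],0],
    [[0,0,0],[0,0,0],14],
    [[0,0,0],[0,0,0],20],
    [[0,0,0],[0,0,0],25],
    [[0,0,0],[0,0,0],25],
    [[0,0,0],[0,0,-0.01],25],
    [[0,0,0],[0,0,-0.03],25],
    [[0,0,0],[0,0,-0.045],25],
    [[0,0,0],[0,0,-0.045],25],
    [[0,0,0],[0,0,0],40]
  ]
}}

```text
time: 20.35
ee_pos: [0.5846, 0.1788, 0.1442]
tcp_rot: [179.6, 0.4, 152.0]
wrist_force: [0.6, -0.6, 0.4]
opening: 0.0337
grasp_force: 0.0
```

Request:
{"op": "servo_tool", "data": {
  "moves": [
    [[0,0,8.44],[0,0,0],60],
    [[0,0,8.44],[0,0,0],60],
    [[0,0,8.44],[0,0,0],60],
    [[0,0,8.44],[0,0,0],60],
    [[0,0,8.44],[0,0,0],60],
    [[0,0,0],[0.032,-0.03,0],60],
    [[0,0,0],[0.033,-0.031,0],60],
    [[0,0,0],[0.033,-0.031,0],60],
    [[0,0,0],[0,0,0],60],
    [[0,0,0],[0,0,0],60]
  ]
}}

```text
time: 21.35
ee_pos: [0.462, 0.2396, 0.1369]
tcp_rot: [179.9, 0.0, 109.9]
wrist_force: [0.4, 0.6, -0.1]
opening: 0.0513
grasp_force: 0.0
```

Run:
```python
from h import *
c="wrist";p,d=camera(c);cv2.imwrite("pics/w7.png",p[:,:,::-1])
go(.465,.240,.003,109.8)
for n in ["base_block_c","punch_c","pin_c","roll_c"]:
  for cc,D in (("wrist",d),):
    for r in cut_out(n,cc)[:2]:
        P=cloud(r["mask"],D,cc);top=np.percentile(P[:,2],90);Q=P[P[:,2]>top-(.02 if n in("pin_c","punch_c") else .006)]
        print(n,cc,round(r["score"],2),"z",round(top,4),[np.round(x,1) for x in cv2.minAreaRect((Q[:,:2]*1000).astype(np.float32))])
```

```text
t 21.4 ee [0.4627 0.2393 0.1367] rot [179.9   0.  109.8] turn z 0.0 shift after turn [-1.000e-04  2.400e-03  1.337e-01] q6 97.5
base_block_c wrist 0.91 z 0.0385 [array([596.4, 294.4]), array([140.2, 135.5]), np.float64(61.7)]
punch_c wrist 0.95 z 0.0125 [array([474.6, 221. ]), array([ 14. , 112.1]), np.float64(20.6)]
roll_c wrist 0.95 z 0.0751 [array([626.7, 277.6]), array([56.9, 57.9]), np.float64(50.6)]
```

View pics/w7.png

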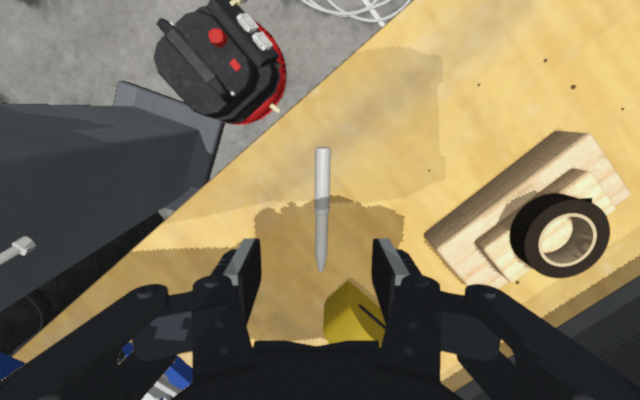

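The wrist view shows the punch at (322,208), its thick half towards the top and on the finger line within about 4 mm. Descending and gripping.

Request:
{"op": "servo_tool", "data": {
  "moves": [
    [[0,0,0],[-0.003,0.004,0.03],60],
    [[0,0,0],[0,0,0.04],60],
    [[0,0,0],[0,0,0.03],60],
    [[0,0,0],[0,0,0.02],60],
    [[0,0,0],[0,0,0.011],60],
    [[0,0,0],[0,0,0.002],45],
    [[0,0,0],[0,0,0],30],
    [[0,0,0],[0,0,0],15],
    [[0,0,0],[0,0,0],5],
    [[0,0,0],[0,0,0],0],
    [[0,0,0],[0,0,0],0],
    [[0,0,0],[0,0,0],0]
  ],
  "force": 40
}}

```text
time: 22.8
ee_pos: [0.4681, 0.2381, 0.0046]
tcp_rot: [179.9, -0.0, 109.8]
wrist_force: [-0.6, -1.6, 6.2]
opening: 0.0115
grasp_force: 41.4
```

Request:
{"op": "servo_tool", "data": {
  "moves": [
    [[0,0,0],[0,0,-0.03],0],
    [[0,0,0],[0,0,-0.045],0],
    [[0,0,8.03],[0,0,-0.045],0],
    [[0,0,8.03],[0,0,0],0],
    [[0,0,8.03],[0,0,0],0],
    [[0,0,8.03],[0,0,0],0],
    [[0,0,8.03],[0,0,0],0],
    [[0,0,8.03],[0,0,0],0],
    [[0,0,0],[0.042,0.01,0],0],
    [[0,0,0],[0.042,0.01,0],0],
    [[0,0,0],[0.042,0.01,0],0],
    [[0,0,0],[0,0,0],0]
  ]
}}

```text
time: 24.0
ee_pos: [0.5553, 0.3373, 0.1199]
tcp_rot: [-179.9, 0.1, 61.7]
wrist_force: [-0.4, -1.1, -1.3]
opening: 0.0115
grasp_force: 40.6
```

Run:
```python
from h import *
c="wrist";p,d=camera(c);cv2.imwrite("pics/w8.png",p[:,:,::-1])
p,d2=camera("scene");p,d3=camera("top")
go(.5554,.3339,.005,61.5)
for n in ["base_block_c","punch_c"]:
  for cc,D in (("wrist",d),("scene",d2),("top",d3)):
    for r in cut_out(n,cc)[:1]:
        P=cloud(r["mask"],D,cc);top=np.percentile(P[:,2],90);Q=P[P[:,2]>top-(.02 if n in("pin_c","punch_c") else .006)]
        print(n,cc,round(r["score"],2),"z",round(top,4),[np.round(x,1) for x in cv2.minAreaRect((Q[:,:2]*1000).astype(np.float32))])
```

```text
t 24.15 ee [0.553  0.3341 0.1228] rot [-1.80e+02  1.00e-01  6.16e+01] turn z 0.1 shift after turn [0.0009 0.0022 0.1178] q6 149.5
base_block_c wrist 0.72 z 0.0426 [array([612.4, 287. ]), array([131. ,  96.7]), np.float64(61.1)]
base_block_c scene 0.79 z 0.0392 [array([626.4, 276. ]), array([140.3,  62.2]), np.float64(61.5)]
base_block_c top 0.91 z 0.0406 [array([625.1, 278.4]), array([139.7,  64.1]), np.float64(61.9)]
punch_c wrist 0.65 z 0.1328 [array([551.3, 329.7]), array([87.1, 12.8]), np.float64(62.2)]
punch_c scene 0.5 z 0.1295 [array([545.2, 319.9]), array([109.1,  11.3]), np.float64(63.0)]
```

View pics/w8.png

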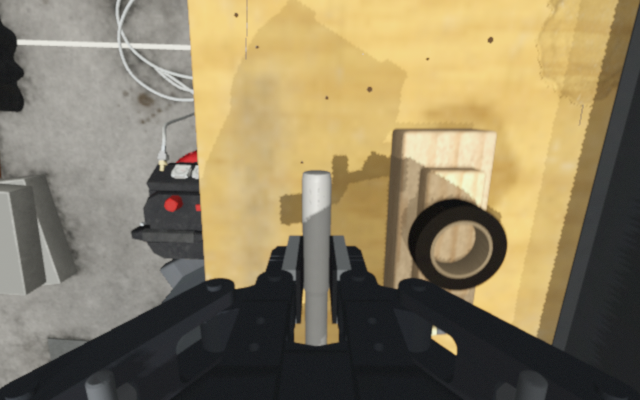

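The wrist view shows the punch (316,250) parallel to the block's front edge (395,200), about 2 mm off target. Nudging and lowering.

Request:
{"op": "servo_tool", "data": {
  "moves": [
    [[0,0,0],[0.002,0.002,0.03],0],
    [[0,0,0],[0,0,0.035],0],
    [[0,0,0],[0,0,0.025],0],
    [[0,0,0],[0,0,0.015],0],
    [[0,0,0],[0,0,0.008],0],
    [[0,0,0],[0,0,0],0],
    [[0,0,0],[0,0,0],0]
  ]
}}

```text
time: 25.15
ee_pos: [0.5568, 0.3355, 0.0116]
tcp_rot: [179.9, -0.1, 61.6]
wrist_force: [-0.5, -0.4, 0.8]
opening: 0.0113
grasp_force: 40.6
```

Request:
{"op": "servo_tool", "data": {
  "moves": [
    [[0,0,0],[0,0,0.004],0],
    [[0,0,0],[0,0,0.003],0],
    [[0,0,0],[0,0,0],0],
    [[0,0,0],[0,0,0],18],
    [[0,0,0],[0,0,0],25],
    [[0,0,0],[0,0,0],35],
    [[0,0,0],[0,0,0],35],
    [[0,0,0],[0,0,-0.02],40],
    [[0,0,0],[0,0,-0.04],40],
    [[0,0,0],[0,0,-0.045],40],
    [[0,0,0],[-0.02,-0.045,-0.045],40],
    [[0,0,0],[-0.02,-0.045,-0.045],40]
  ]
}}

```text
time: 26.35
ee_pos: [0.4821, 0.3406, 0.1768]
tcp_rot: [-180.0, -0.0, 61.6]
wrist_force: [-0.1, 1.3, 0.6]
opening: 0.0346
grasp_force: 0.0
```

Request:
{"op": "servo_tool", "data": {
  "moves": [
    [[0,0,0],[-0.02,-0.04,-0.03],40],
    [[0,0,0],[-0.02,-0.04,0],40],
    [[0,0,0],[0,0,0],40],
    [[0,0,0],[0,0,0],40]
  ]
}}

```text
time: 26.75
ee_pos: [0.3959, 0.3438, 0.204]
tcp_rot: [180.0, -0.1, 61.7]
wrist_force: [0.0, 0.3, 0.3]
opening: 0.0344
grasp_force: 0.0
```

Run:
```python
from h import *
print(get_obs()["time"],get_obs()["ee_pos"]);pics={}
for cc in ("top","scene","wrist"):
  p,D=camera(cc);pics[cc]=p;res={}
  for n in ["base_block_c","offcut_c","roll_c","pin_c","punch_c","measure_c","clamp","dropper"]:
    for r in cut_out(n,cc)[:1]:
        P=cloud(r["mask"],D,cc);top=np.percentile(P[:,2],90);Q=P[P[:,2]>top-(.02 if n in("pin_c","punch_c") else .006)]
        (x,y),s,a=cv2.minAreaRect((Q[:,:2]*1000).astype(np.float32))
        t=np.radians(61.8);dx,dy=x-626,y-278.4
        print(cc,n,round(r["score"],2),"z",round(top,4),"c",round(x),round(y),"block xy",round(dx*np.sin(t)-dy*np.cos(t),1),round(dx*np.cos(t)+dy*np.sin(t),1),np.round(s),round(a,1))
cv2.imwrite("pics/w9.png",pics["wrist"][:,:,::-1]); cv2.imwrite("pics/t9.png",cv2.resize(pics["top"][100:300,180:440,::-1],None,fx=3,fy=3))
```

```text
26.75 [0.39592075 0.34379473 0.20400227]
top base_block_c 0.71 z 0.0407 c 625 278 block xy -0.7 -0.5 [140.  64.] 61.7
top roll_c 0.73 z 0.0143 c 548 321 block xy -89.2 1.1 [106.  12.] 62.6
top pin_c 0.36 z 0.0776 c 624 279 block xy -2.0 -0.9 [56. 56.] 43.4
top punch_c 0.69 z 0.0142 c 548 323 block xy -89.6 2.3 [114.  15.] 62.5
top measure_c 0.81 z 0.0625 c 538 135 block xy -9.7 -167.4 [35. 47.] 65.9
top clamp 0.55 z 0.0182 c 539 -27 block xy 67.8 -310.7 [135.  76.] 1.4
top dropper 0.66 z 0.0907 c 665 -7 block xy 169.5 -232.9 [10.  9.] 13.5
scene base_block_c 0.8 z 0.0393 c 624 272 block xy 1.7 -6.4 [130.  63.] 61.5
scene roll_c 0.18 z 0.0608 c 540 134 block xy -7.2 -167.6 [37. 48.] 66.7
scene punch_c 0.56 z 0.0135 c 554 329 block xy -87.1 10.9 [78. 15.] 63.5
scene clamp 0.58 z 0.0174 c 514 -30 block xy 47.2 -324.7 [131.  74.] 2.8
scene dropper 0.93 z 0.0852 c 666 -11 block xy 172.2 -235.9 [10. 12.] 36.3
wrist base_block_c 0.98 z 0.039 c 626 279 block xy -0.7 0.7 [139.  64.] 62.0
wrist offcut_c 0.62 z 0.0581 c 626 280 block xy -0.9 1.3 [89. 39.] 61.6
wrist roll_c 0.64 z 0.0763 c 626 279 block xy -0.8 0.7 [56. 58.] 47.7
wrist pin_c 0.74 z 0.0103 c 573 183 block xy -1.0 -109.3 [ 9. 65.] 60.3
wrist punch_c 0.65 z 0.0132 c 548 321 block xy -88.9 0.7 [112.  13.] 61.6
wrist measure_c 0.67 z 0.0607 c 541 137 block xy -8.3 -165.0 [33. 49.] 67.1
wrist clamp 0.5 z 0.0116 c 591 -18 block xy 109.5 -278.0 [14. 76.] 29.8
```

View pics/t9.png

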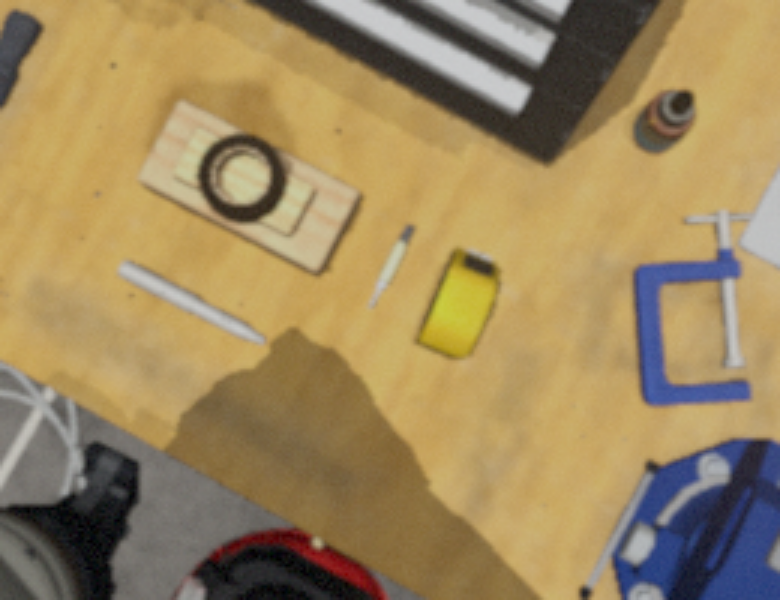

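The top view shows everything in place: the roll on the offcut on the block (242,178), the pin (392,265) midway to the measure (460,303), and the punch (190,302) in front. All are within 2 mm of target.

```bash
python3 -c "from workcell import *;print(job_done())"
```

```text
the job is handed in; nothing more can be done
None
```

I've handed the job in: the offcut, roll, pin and punch are all laid out and released, about 27 s in. The last camera check put them within about 3 mm of target, and nothing I saw suggests the block, measure, C-clamp or bottle moved; no verdict came back.

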